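Bring the next jar down the gravity rack

TASK

Pull the orange-knobbed release lever right over towards the robot, so that the red-lidded glass jar is let go and rolls down the lane by itself. Catch it softly on the run: let the fingers travel along with it and slow it gradually to a standstill well short of the front lip, keep it still there for about a second, then ease it down until it rests against the lip without a bump, and take the hand away. Do not knock or squeeze the glass, keep it in the lane, and leave the other things on the bench alone.

Things in the scene. Friction and masses are not known exactly. Their poses are not given: they have to be found in the camera images.
- rack: Countertop gravity-feed jar rack of aluminium, fixed. Origin on the bench under its middle; x across the lane (away from the robot at yaw 0), y uphill along the lane, z up. Lane: straight trough with black liner, 98 mm wide inside, centred on x = 0, side guides 22 mm high above its floor, back stop at y = 312 mm.
- lane_mid (a point): Middle of the lane floor at rack x = 0, y = 0, 60 mm above the bench. The floor falls towards -y by 0.0285 rad nominal (0.020 to 0.037, set by screw feet under the front end; it pivots at rack y = 241 mm, so this point is nominal to 2 mm). A free jar accelerates downhill at about 0.11 m/s2 (0.05 to 0.17) and needs 2.3 to 4.3 s to the lip.
- guard_edge (a point): Middle of the front edge of the wire guard, a cage of thin wires that roofs the upper lane from here (rack y = 30 mm) up to y = 172 mm, its top 80 mm above the lane floor, clear of the jar. Below this edge the lane is open from above: only there can fingers reach the jar.
- lip: Front lip: two red steel tabs 20 mm wide, 4 mm thick, up to 102 mm above the bench (49 above the lane floor), with a finger notch 64 mm wide between them on the lane's centre line, for fingers to pass. Uphill faces at rack y = -260 mm: a jar resting there has its centre at rack y = -226, z = 88 (+-4) mm. It should arrive slower than 0.09 m/s. Same origin and axes as the rack.
- gate (a joint): Release shaft at rack x = -66 mm (robot's side), 50 mm above the lane floor and parallel to it. 0: lever upright, the orange pin hangs in the lane and holds the jar. Grows as the lever top is pulled towards rack -x, to the stop at 1.05 rad. It begins to let the jar go at about 0.3; the pin is clear of it from 0.8. Friction 0.12 N m: it stays where it is left.
- gate_knob (a point): Centre of the orange ball knob (26 mm across) on the upright 10 mm thick lever, 85 mm from the shaft axis, at rack y = -142 mm, beside the lower part of the lane. Above the lane beside it the hand has free room.
- jar: Closed glass jar, red lid, paper label, lying across the lane behind the pin: diameter 70, length 92 mm, about 0.42 kg (0.33 to 0.53). Origin at the middle of its axis; x along the axis, towards the lid (rack +x); it turns about x as it rolls. Starts at rest, centre at rack y = 240, z = 102 mm. Fragile: pushes and squeezes under 7 N in all.
- pastry_tray: Wooden tray with four round pastries on edge, 100 x 270 mm, 102 mm high, origin under its middle: leave it alone.
- spice_pot: White pot with a red cap, 60 mm across, 95 mm high, standing, origin under it: leave it alone.
- syrup_jar: Amber jar with a blue cap, 66 mm across, 100 mm high, standing, origin under it: leave it alone.
- spatula: Spatula lying on the bench, handle along its x axis: leave it alone.
There are look-alikes about, which are no part of the job. Leave any green, turquoise or yellow look-alike of the jar alone.

How it is judged:
On the way, in this order (a step that is already met when the one before it is completed fails the run):
1. the release lever is pulled over (value of joint gate above 0.5 rad), for 0.1 s.
2. the hand travels along with the rolling jar (distance between the grasp point and jar below 0.08 m and linear speed of jar above 0.04 m/s and y of jar in the frame of rack below 0.17 m), for 0.4 s.
3. the jar is at a standstill on the lane, well short of the lip, and kept still (linear speed of jar below 0.03 m/s and y of jar in the frame of rack between -0.195 and 0.17 m), for 0.6 s.
At the end, for the whole second after the job is handed in: The jar lies across the lane at rest (slower than 0.02 m/s) against both tabs of the front lip: its centre within 10 mm of that place along the lane and 12 mm across, its axis within 0.15 rad of square (y of jar in the frame of rack between -0.236 and -0.216 m and x of jar in the frame of rack between -0.012 and 0.012 m and z of jar in the frame of rack between 0.065 and 0.1 m and angle between the x axis of jar and the x axis of rack, either way round below 0.15 rad and linear speed of jar below 0.02 m/s); the robot touches nothing.
It fails at once if the jar arrives at the front lip with a bump (y of jar in the frame of rack below -0.218 m and linear speed of jar above 0.09 m/s).
It fails at once if the robot knocks or squeezes the jar hard (contact force between jar and the fingers above 7 N or contact force between jar and the arm above 7 N).
It fails at once if the jar leaves the lane (x of jar in the frame of rack above 0.04 m or x of jar in the frame of rack below -0.04 m or height (world z) of jar below 0.06 m or height (world z) of jar above 0.16 m).
It fails at once if another thing on the bench is disturbed (distance of any of pastry_tray, spice_pot, syrup_jar, spatula from where it was at the start of the episode above 0.03 m).
It also fails if it takes over 48 s, if anything falls off the work surface, if the arm or the gripper's body presses on something with over 40 N, if the wrist force passes 120 N, or if a joint passes its speed limit or range.

ROBOT

A 7-joint arm with a two-finger parallel gripper is mounted at the origin on the work surface. World frame = base frame: x ahead of the robot, y to its left, z up, the work surface at z = 0. Lengths are in m, angles in rad, forces in N, time in s.
With the tool pointing down it reaches from about 0.425 to 0.95 m from the base axis. Payload 4.7 kg.
Tool frame: the origin (TCP) lies between the finger pads; the fingertips stand 25 mm ahead of it and the grasp point (between the pads) lies 6 mm ahead of it; z points along the fingers, y is the line along which they close (so a half turn about z gives the same grasp; the last joint's range is limited). The gripper opens to 85 mm and grips with 20 to 120 N. Pads are 22 mm wide; open, the fingers measure 114 mm over their backs; the gripper's body (76 mm by 85 mm) begins 54 mm behind the grasp point. The pads swing forward as they close: fully open they stand 13 mm farther back than shut.
Start: joints at [1.175, 0.469, -0.049, 1.532, 0.024, 1.141, -0.082], TCP at [0.242, -0.63, 0.256] pointing down, gripper open.
Joint ranges: [-2.59, 2.59], [-0.33, 1.99], [-1.39, 1.29], [0.1, 2.45], [-1.04, 4.18], [0.21, 1.99], [-2.66, 2.66]. Speed limits (rad/s): [2.57, 2.57, 3.14, 3.14, 3.14, 3.14, 3.14].

INTERFACE

Orientations are given as a 3x3 rotation matrix whose columns are the frame's x, y, z axes.
In Python, from rig import * gives the robot as it stands. Calls block until the motion is done:
- movep(position, orientation): joint-space move of the TCP to a pose.
- move_l(position, attitude=None, feed=0.15, until_force=None): straight line of the TCP; attitude=None keeps the orientation; feed is the mean speed in m/s. With until_force (N) it stops when the force on the tool has changed by that much, and returns True; else False.
- move_joints(angles): joint-space move.
- command_gripper(opening, newtons=None): finger opening in m; newtons is the grip in N (None keeps the last); returns when the fingers have stopped.
- sleep(seconds).
- inverse_kinematics(position, orientation): joint angles nearest the present ones, or None.
- sense(): the state.
- camera(name): name is "scene" or "top"; returns (picture, depth): 400x640x3 uint8, red, green, blue; 400x640 float32, m along the optical axis (not along the pixel's ray), 0 where there is no reading.
- camera_params(name): a dict with "K" (3x3 intrinsics, pixels), "position" and "rotation" of the camera in the world. Camera axes: x right, y down, z forward; pixel columns grow to the right and rows downward; lengths in m; the calibration is good to about 2 mm. A picture is of the moment at which its call begins. camera_params takes no time and is no camera call.
A pose or a line that the arm cannot do raises Unreachable and nothing moves.
- finish_job(): hands the job in; it is judged then, once.
The state is a dict: "time_s": time; "joint_pos": joint angles; "qd": joint speeds; "joint_efforts": joint torques, N m; "position": TCP position; "tcp_rot": TCP orientation; "wrist_force": force on the tool from outside, world axes, zero at the start; "ft_torque": the same for the moment, N m; "finger_gap": finger opening in m; "gripper_force": force on a finger pad.
Only numpy, scipy, OpenCV 4.12 (cv2) and the standard library are available. Lean on these libraries where they do the work, as an engineer would, in place of code of your own. Each camera call takes 0.05 s, during which the arm holds its last target. There are 200 camera calls.

## Working session

There is one attempt and no reset: what is moved stays moved. The work goes in short steps, each a Python script; the robot and the scene stay as the last script left them, time stands still between calls to the robot, and variables do not carry over. Pictures are saved under pics/ and viewed, at most 10 in all, crops included, and the job is handed in when it is done.

```bash
ls; mkdir -p pics
python3 - <<'E'
from rig import *
import cv2,numpy as np
for n in("scene","top"):
    p,d=camera(n); cv2.imwrite(f"pics/{n}0.png",p[:,:,::-1]); np.save(f"{n}0.npy",d); c=camera_params(n); print(n,c)
s=sense(); print(s)
E
```

```text
pics
scene {'K': array([[482.55373564,   0.        , 322.93271265],
       [  0.        , 482.55373564, 204.17636651],
       [  0.        ,   0.        ,   1.        ]]), 'position': array([ 1.15093717, -0.70561939,  1.40110808]), 'rotation': array([[ 0.76891233,  0.52219558, -0.36889782],
       [ 0.63933772, -0.6321425 ,  0.43777064],
       [-0.0045941 , -0.57245754, -0.8199215 ]])}
top {'K': array([[447.67245857,   0.        , 318.43407887],
       [  0.        , 447.67245857, 192.76020304],
       [  0.        ,   0.        ,   1.        ]]), 'position': array([ 4.84969983e-01, -5.58453273e-04,  1.73194448e+00]), 'rotation': array([[-0.02517993, -0.99725138,  0.06968256],
       [-0.99968015,  0.02495418, -0.00410839],
       [ 0.00235823, -0.06976372, -0.99756076]])}
{'time_s': 0.1, 'joint_pos': array([ 1.17508072,  0.46934266, -0.04857185,  1.533572  ,  0.02411434,
        1.14100444, -0.08225631]), 'qd': array([ 0.00150733, -0.00170717,  0.00064924, -0.00371804, -0.00010332,
       -0.00090586, -0.00023758]), 'joint_efforts': array([ 1.39282936e-03, -5.11515892e+01, -4.66395321e-02, -2.38392413e+01,
        1.08142232e-02,  4.30335640e-03,  1.74877175e-05]), 'position': array([ 0.24191079, -0.62964694,  0.25537952]), 'tcp_rot': array([[ 9.33453303e-01,  3.58698254e-01, -7.02233953e-04],
       [ 3.58698931e-01, -9.33451949e-01,  1.59254099e-03],
       [-8.42599785e-05, -1.73845322e-03, -9.99998485e-01]]), 'wrist_force': array([ 0.17379887,  0.29918425, -0.3262468 ]), 'ft_torque': array([0.03639265, 0.01473856, 0.00021975]), 'gripper_force': 0.0, 'finger_gap': 0.08520525049891872}
```

View pics/scene0.png

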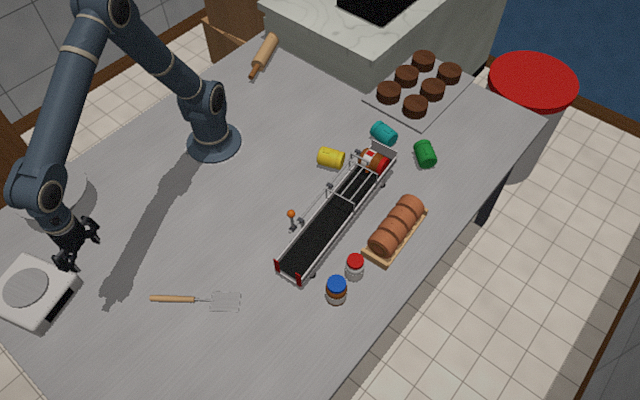

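View pics/top0.png

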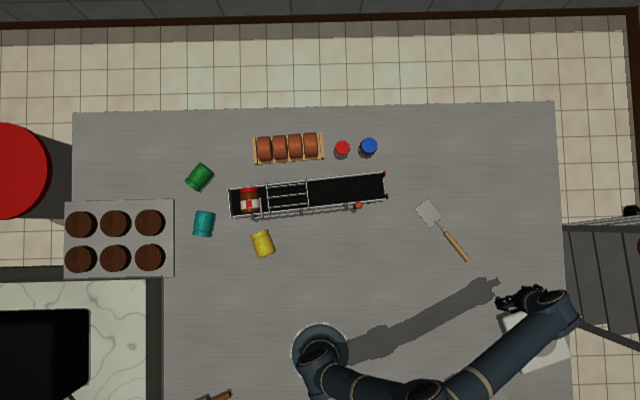

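The jar I want is the one with a red lid and white label inside the rack: top (250,200), scene (374,160). It could be confused with:
- yellow jar: top (263,243)
- turquoise jar: top (204,223)
- green jar: top (200,177)
- red-capped spice pot: top (342,149)
- blue-capped syrup jar: top (369,147)

The orange knob is at top (358,206), scene (291,213), and the lip tabs are at top (384,175) and (385,196).

```bash
cat > h.py <<'E'
import cv2,numpy as np
from rig import *
def ray(n,uv):
    c=camera_params(n); return c['position'],c['rotation']@np.linalg.solve(c['K'],[uv[0],uv[1],1.])
def onz(n,uv,z):
    p,d=ray(n,uv); return p+d*(z-p[2])/d[2]
def tri(uv1,uv2):
    p,a=ray('scene',uv1); q,b=ray('top',uv2)
    t=np.linalg.lstsq(np.c_[a,-b],q-p,rcond=None)[0]; A=p+t[0]*a;B=q+t[1]*b
    return (A+B)/2,np.linalg.norm(A-B)
def blobs(bgr,lo,hi,box):
    x0,y0,x1,y1=box; h=cv2.cvtColor(bgr[y0:y1,x0:x1],cv2.COLOR_BGR2HSV)
    n,l,s,c=cv2.connectedComponentsWithStats(cv2.inRange(h,lo,hi))
    return [(c[i]+[x0,y0],s[i,:].tolist()) for i in range(1,n) if s[i,4]>5]
E
python3 - <<'E'
from h import *
S=cv2.imread('pics/scene0.png');T=cv2.imread('pics/top0.png')
for n,I,b in(('scene',S,(260,130,400,290)),('top',T,(220,160,400,222))):
    for nm,lo,hi in(('red',(0,150,60),(4,255,255)),('red2',(174,150,60),(180,255,255)),('or',(7,170,100),(16,255,255))):
        print(n,nm,[(c.round(1),s) for c,s in blobs(I,lo,hi,b)])
a=cv2.resize(S[135:290,265:405],None,fx=4,fy=4,interpolation=cv2.INTER_CUBIC)[:600]
cv2.imwrite('pics/s1.png',a)
b=cv2.resize(T[165:225,222:398],None,fx=4.5,fy=4.5,interpolation=cv2.INTER_CUBIC);cv2.imwrite('pics/t1.png',b)
E
```

```text
scene red [(array([369.8, 152.9]), [107, 21, 7, 5, 23]), (array([382.3, 164.5]), [116, 26, 14, 19, 108]), (array([355. , 260.4]), [87, 123, 17, 16, 213]), (array([276.8, 265.2]), [14, 129, 6, 13, 34]), (array([297.3, 274. ]), [35, 142, 6, 5, 13]), (array([298.3, 280.5]), [36, 147, 5, 9, 26])]
scene red2 [(array([379.6, 169.4]), [118, 38, 4, 4, 7]), (array([297.6, 276.1]), [36, 144, 4, 5, 7])]
scene or [(array([363.2, 152.1]), [101, 18, 7, 9, 20]), (array([376.2, 159.4]), [111, 23, 13, 13, 93]), (array([290.7, 213. ]), [28, 80, 7, 7, 40])]
top red [(array([247.8, 189.4]), [19, 27, 18, 6, 68]), (array([248.4, 203.5]), [26, 40, 6, 8, 38])]
top red2 []
top or [(array([248. , 196.5]), [27, 35, 3, 4, 6]), (array([358.2, 204.7]), [135, 42, 7, 7, 35])]
```

View pics/s1.png

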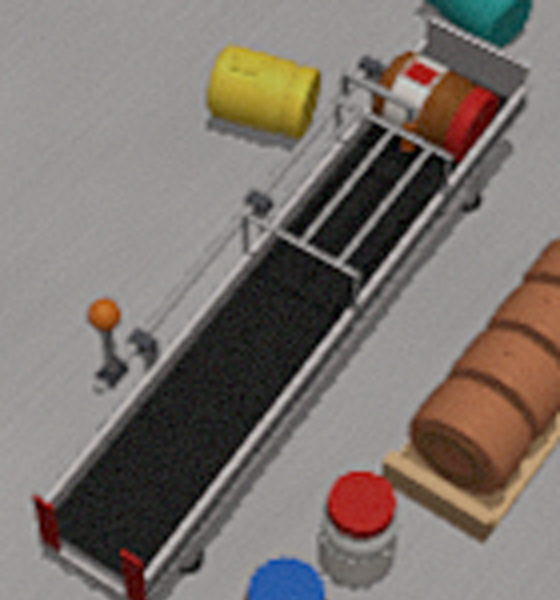

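View pics/t1.png

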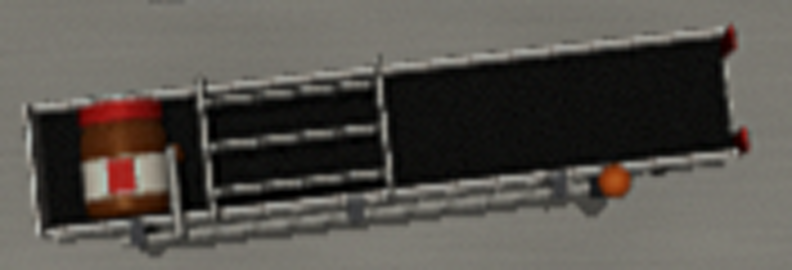

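The crop confirms it: the jar in the lane has a red lid on its far (+x) side, and the orange pin sits just downhill of it. The knob is clear, standing at rack x<0 near the lip. Next I'll fit the rack pose.

Run:
```python
from h import *
S=lambda x,y:(x/4+265-.4,y/4+135-.4)
T=lambda x,y:(x/4.5+222-.4,y/4.5+165-.4)
P=[];R=[]
def add(n,p,r): P.append(p[:2]);R.append(r);print(n,np.round(p,4),r)
k,e=tri((290.7,213.0),(358.2,204.7));print('knob gap',e);add('knob',k,(-.066,-.142))
add('tabs top',(onz('top',T(731,30),.102)+onz('top',T(741,132),.102))/2,(0,-.262))
add('tabs sc',(onz('scene',S(41,499),.102)+onz('scene',S(130,552),.102))/2,(0,-.262))
add('guard top',(onz('top',T(380,68),.141)+onz('top',T(388,188),.141))/2,(0,.03))
add('guard sc',(onz('scene',S(248,215),.141)+onz('scene',S(355,272),.141))/2,(0,.03))
add('jar top',onz('top',T(122,158),.137),(0,.24))
add('guardup top',(onz('top',T(201,88),.145)+onz('top',T(210,207),.145))/2,(0,.172))
P=np.array(P);R=np.array(R)
Rc=R-R.mean(0);Pc=P-P.mean(0)
H=Rc.T@Pc; a=np.arctan2(H[0,1]-H[1,0],H[0,0]+H[1,1])
M=np.array([[np.cos(a),-np.sin(a)],[np.sin(a),np.cos(a)]]);o=P.mean(0)-M@R.mean(0)
print('yaw',a,'o',o);print(((P-o)@M-R).round(4))
```

```text
knob gap 0.0004545810196979733
knob [ 0.5484 -0.1433  0.1837] (-0.066, -0.142)
tabs top [ 0.63   -0.2521  0.102 ] (0, -0.262)
tabs sc [ 0.6255 -0.2578  0.102 ] (0, -0.262)
guard top [0.5962 0.0339 0.141 ] (0, 0.03)
guard sc [0.6039 0.0284 0.141 ] (0, 0.03)
jar top [0.5778 0.2421 0.137 ] (0, 0.24)
guardup top [0.584  0.1749 0.145 ] (0, 0.172)
yaw 0.09898986604923521 o [0.60176725 0.00366657]
[[-0.0016  0.001 ]
 [ 0.0028  0.0047]
 [-0.0023 -0.0005]
 [-0.0025  0.0006]
 [ 0.0046 -0.0056]
 [-0.0003 -0.0004]
 [-0.0007  0.0002]]
```

```bash
cat >> h.py <<'E'
YAW=.099; O=np.array([.6018,.0037])
M=np.array([[np.cos(YAW),-np.sin(YAW)],[np.sin(YAW),np.cos(YAW)]])
def W(x,y,tip): return np.r_[O+M@[x,y],tip+.025]       # rack xy + fingertip height -> TCP
def RK(p): return (np.asarray(p)[:2]-O)@M
def ATT(s):
    y=s*np.r_[M[:,0],0]; z=np.array([0,0,-1.]); return np.c_[np.cross(y,z),y,z]
OFF=.046; H0=.040; H1=-.165                            # jar y = finger y + OFF; catch start/stop (jar y)
def lid(n='scene'):
    p,_=camera(n); h=cv2.cvtColor(p,cv2.COLOR_RGB2HSV)
    m=cv2.inRange(h,(0,150,50),(5,255,255))|cv2.inRange(h,(173,150,50),(180,255,255))
    c=camera_params(n); poly=[]
    for y in(.30,-.22):                                # lane's far half, at lid height
        for x in((0.01,.06) if y>0 else (.06,.01)):
            v=c['K']@c['rotation'].T@(np.r_[O+M@[x,y],.105]-c['position']); poly.append(v[:2]/v[2])
    k=np.zeros_like(m); cv2.fillPoly(k,[np.int32(poly)],255); m&=cv2.dilate(k,np.ones((5,5)))
    q=cv2.moments(m,True)
    if q['m00']<25: return None,q['m00']
    return RK(onz(n,(q['m10']/q['m00'],q['m01']/q['m00']),.115)),q['m00']
E
python3 - <<'E'
from h import *
for n in('scene','top'): print(n,lid(n))
for s in(1,-1):
    for a in((-.015,-.142,.20),(-.10,-.142,.147),(0,-.06,.147),(0,H0-OFF,.08),(0,H1-OFF,.074),(0,-.30,.072)):
        q=inverse_kinematics(W(*a),ATT(s)); print(s,a,None if q is None else np.round(q,2))
# robustness: relative speed at contact
prof={'quint':lambda u:u**3*(10-15*u+6*u*u),'cub':lambda u:u*u*(3-2*u),'trap':lambda u:np.where(u<.25,u*u/.375,np.where(u<.75,(u-.125)/.75,1-(1-u)**2/.375))}
for a in(.08,.12,.17):
  best=[]
  for k in np.arange(.8,1.3,.1):
   for dg in np.arange(0,.03,.004):
    worst=0
    v=np.sqrt(2*a*(.24-(H0+H1)/2)); T=1.875*(H0-H1)/(v*k)
    tm=np.sqrt(2*(.24-((H0+H1)/2+dg))/a)       # jar dg behind the hand at midpoint
    for f in prof.values():
     for lag in(0,.04):
      for e in(-.005,.005):
       t=np.arange(max(0,tm-T/2-.3),tm+T,.002);j=.24-a*t*t/2+e;u=np.clip((t-lag-tm+T/2)/T,0,1);h=H0-(H0-H1)*f(u)
       i=np.argmax(j<=h); vr=(np.gradient(h,t)-np.gradient(j,t))[i] if (j<=h).any() else 0
       worst=max(worst,vr)
    best.append((round(worst,3),round(k,2),round(dg,3),round(T,2)))
  print(a,sorted(best)[:4])
E
```

```text
scene (array([0.04531414, 0.23137494]), 136.0)
top (array([0.03822737, 0.23995253]), 75.0)
1 (-0.015, -0.142, 0.2) [ 0.6   0.47 -0.6   1.69  0.29  1.08  0.  ]
1 (-0.1, -0.142, 0.147) [ 0.65  0.4  -0.57  1.93  0.27  0.89  0.05]
1 (0, -0.06, 0.147) [ 0.49  0.53 -0.64  1.75  0.37  0.98 -0.2 ]
1 (0, -0.005999999999999998, 0.08) [ 0.39  0.6  -0.63  1.82  0.45  0.86 -0.36]
1 (0, -0.21100000000000002, 0.074) [ 0.59  0.65 -0.49  1.7   0.37  0.89  0.05]
1 (0, -0.3, 0.072) [ 0.64  0.69 -0.39  1.59  0.31  0.92  0.23]
-1 (-0.015, -0.142, 0.2) [-0.58  0.63  1.11  1.76 -0.61  1.16 -2.32]
-1 (-0.1, -0.142, 0.147) [-0.61  0.56  1.12  1.99 -0.62  0.98 -2.23]
-1 (0, -0.06, 0.147) [-0.71  0.7   1.11  1.82 -0.71  1.09 -2.37]
-1 (0, -0.005999999999999998, 0.08) [-0.79  0.81  1.11  1.89 -0.86  1.02 -2.34]
-1 (0, -0.21100000000000002, 0.074) [-0.42  0.89  1.1   1.76 -0.9   1.09 -2.04]
-1 (0, -0.3, 0.072) [ 0.23  0.66  0.22  1.62 -0.18  0.88 -2.52]
0.08 [(np.float64(0.076), np.float64(1.0), np.float64(0.004), np.float64(1.75)), (np.float64(0.084), np.float64(0.9), np.float64(0.0), np.float64(1.94)), (np.float64(0.085), np.float64(1.0), np.float64(0.0), np.float64(1.75)), (np.float64(0.087), np.float64(0.9), np.float64(0.004), np.float64(1.94))]
0.12 [(np.float64(0.096), np.float64(1.0), np.float64(0.004), np.float64(1.43)), (np.float64(0.103), np.float64(0.9), np.float64(0.0), np.float64(1.59)), (np.float64(0.106), np.float64(0.9), np.float64(0.004), np.float64(1.59)), (np.float64(0.109), np.float64(0.9), np.float64(0.008), np.float64(1.59))]
0.17 [(np.float64(0.123), np.float64(0.9), np.float64(0.0), np.float64(1.33)), (np.float64(0.125), np.float64(1.0), np.float64(0.004), np.float64(1.2)), (np.float64(0.126), np.float64(0.9), np.float64(0.004), np.float64(1.33)), (np.float64(0.13), np.float64(0.9), np.float64(0.008), np.float64(1.33))]
```

Run:
```python
from h import *
A=ATT(1)
def rep(n):
    s=sense(); print(n,round(s['time_s'],3),RK(s['position']).round(4),round(s['position'][2]-.025,4),'qd',np.abs(s['qd']).max().round(4),'F',s['wrist_force'].round(2),s['finger_gap'].round(4))
movep(W(-.01,-.142,.25),A); rep('above')
command_gripper(.020,20); rep('grip')
move_l(W(-.01,-.142,.148),A,feed=.2); rep('down .102@.2')
r=move_l(W(-.06,-.142,.148),A,feed=.02,until_force=1.0); print(r); rep('touch')
for n in('scene','top'):
    print(lid(n))
p,_=camera('scene'); cv2.imwrite('pics/s2.png',cv2.resize(p[100:300,200:420],None,fx=2.7,fy=2.7)[:,:,::-1])
```

```text
Traceback (most recent call last):
AttributeError: 'float' object has no attribute 'round'
```

```bash
cat >> h.py <<'E'
def rep(n):
    s=sense(); print(n,round(s['time_s'],3),RK(s['position']).round(4),round(s['position'][2]-.025,4),'qd',np.abs(s['qd']).max().round(4),'F',s['wrist_force'].round(2),round(s['finger_gap'],4))
E
python3 - <<'E'
from h import *
A=ATT(1); rep('above')
command_gripper(.020,20); rep('grip')
move_l(W(-.01,-.142,.148),A,feed=.2); rep('down .102@.2')
r=move_l(W(-.06,-.142,.148),A,feed=.02,until_force=1.0); print(r); rep('touch')
for n in('scene','top'):
    print(lid(n))
p,_=camera('scene'); cv2.imwrite('pics/s2.png',cv2.resize(p[100:300,200:420],None,fx=2.7,fy=2.7)[:,:,::-1])
E
```

```text
above 2.392 [-0.0105 -0.1439] 0.2497 qd 0.0033 F [-0.18 -0.5  -0.14] 0.0852
grip 3.025 [-0.01  -0.142] 0.25 qd 0.0024 F [ 0.4   0.75 -0.62] 0.0201
down .102@.2 3.683 [-0.0092 -0.142 ] 0.1489 qd 0.0202 F [ 0.52 -0.41  0.17] 0.0202
True
touch 4.408 [-0.015 -0.142] 0.148 qd 0.0067 F [ 1.17 -0.71  1.11] 0.0201
(array([0.04531179, 0.231379  ]), 140.0)
(array([0.03812833, 0.2397401 ]), 76.0)
```

View pics/s2.png

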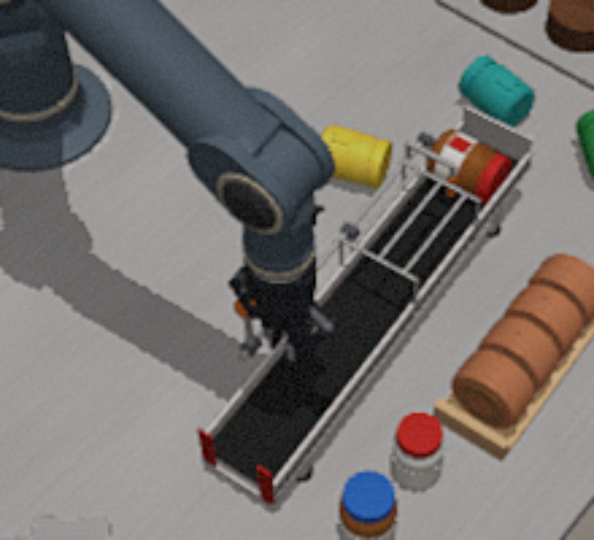

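The hand is beside the knob, which is at crop pixel (243,305). That early stop may have been force noise, so I'll repeat the touch with a higher threshold.

Run:
```python
from h import *
A=ATT(1)
r=move_l(W(-.05,-.142,.148),A,feed=.02,until_force=2.0); print(r); rep('touch')
print(lid('top'))
for n,b in(('scene',(270,180,320,240)),('top',(330,180,400,230))):
    p,_=camera(n); I=p[:,:,::-1].copy()
    print(n,[(c.round(1),s[4]) for c,s in blobs(I,(5,150,80),(18,255,255),b)])
```

```text
False
touch 6.442 [-0.05  -0.142] 0.148 qd 0.0014 F [ 1.03 -0.52  0.93] 0.0201
(array([0.03854341, 0.23911247]), 74.0)
scene [(array([281. , 210.7]), 10)]
top []
```

Run:
```python
from h import *
p,_=camera('scene'); cv2.imwrite('pics/s3.png',cv2.resize(p[170:250,250:350],None,fx=6,fy=6,interpolation=cv2.INTER_CUBIC)[:,:,::-1])
print(RK(onz('scene',(281,210.7),.182)),RK(onz('scene',(290.7,213),.1837)),lid('top'))
```

```text
[-0.09783467 -0.14972049] [-0.06746964 -0.14088565] (array([0.03844481, 0.2389563 ]), 75.0)
```

View pics/s3.png

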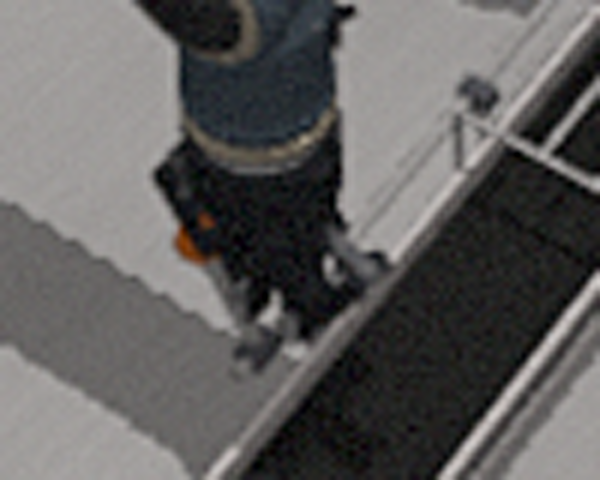

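The knob has leaned back to about 0.3 rad, right at the release point, and the jar is still there. Before pulling further I'll rehearse the transfer and catch moves in the empty lane, to learn the timing and servo lag.

Run:
```python
from h import *
A=ATT(1)
def settle(goal,n):
    o=[]
    for i in range(12):
        s=sense(); o.append((round(s['time_s'],3),round(1e3*float(np.linalg.norm(s['position']-goal)),2))); sleep(.02)
    print(n,o)
t=sense()['time_s']; g=W(0,-.04,.13); move_l(g,A,feed=.4); print('xfer',sense()['time_s']-t); settle(g,'xfer')
t=sense()['time_s']; g=W(0,H0-OFF,.08); move_l(g,A,feed=.3); print('down',sense()['time_s']-t); rep('start')
for n in('top','scene'): print(n,lid(n))
t=sense()['time_s']; g=W(0,H1-OFF,.074); move_l(g,A,feed=.15); print('catch T=1.367',sense()['time_s']-t); settle(g,'catch')
t=sense()['time_s']; g=W(0,H1-OFF,.15); move_l(g,A,feed=.3);print('up .076@.3',sense()['time_s']-t); rep('up')
p,_=camera('top'); cv2.imwrite('pics/t2.png',cv2.resize(p[150:240,220:400],None,fx=4,fy=4)[:,:,::-1])
```

```text
xfer 0.4416000000000002
xfer [(7.133, 2.62), (7.15, 1.8), (7.167, 1.19), (7.183, 0.8), (7.2, 0.8), (7.217, 1.05), (7.233, 1.25), (7.25, 1.48), (7.267, 1.71), (7.283, 1.82), (7.3, 1.89), (7.317, 1.98)]
down 0.34999999999999964
start 7.683 [-0.001  -0.0063] 0.0791 qd 0.0419 F [-0.42 -0.1   0.02] 0.0198
top (array([0.03854341, 0.23911247]), 74.0)
scene (array([0.04514825, 0.22872056]), 134.0)
catch T=1.367 1.516700000000001
catch [(9.3, 1.55), (9.317, 1.54), (9.333, 1.52), (9.35, 1.52), (9.367, 1.44), (9.383, 1.34), (9.4, 1.32), (9.417, 1.28), (9.433, 1.17), (9.45, 1.1), (9.467, 1.04), (9.483, 0.96)]
up .076@.3 0.40000000000000036
up 9.9 [ 0.0008 -0.2109] 0.152 qd 0.0457 F [-0.2  -0.03 -0.26] 0.0198
```

```bash
cat > go.py <<'E'
from h import *
A=ATT(1); now=lambda: sense()['time_s']
Y0=.239; LAG=.07; DG=.004; L=H0-H1; D=[]
def snap():
    t=now(); r,m=lid('top')
    if r is not None and m>50: D.append((t,r[1]))
def plan():
    d=[(t,np.sqrt(Y0-y)) for t,y in D if Y0-y>.008]
    if len(d)<2: return None
    t,s=np.array(d).T; b,_=np.polyfit(t,s,1); a=np.clip(2*b*b,.045,.18); t0=t.mean()-s.mean()/np.sqrt(a/2)
    fall=Y0-((H0+H1)/2+DG); tm=t0+np.sqrt(2*fall/a); T=1.875*L/np.sqrt(2*a*fall)
    return a,t0,tm,T
move_l(W(-.02,-.142,.148),A,feed=.15); move_l(W(-.045,-.142,.148),A,feed=.06); sleep(.1); rep('pre'); print(lid('top'))
move_l(W(-.096,-.142,.148),A,feed=.25); rep('pulled'); snap()
move_l(W(0,-.04,.125),A,feed=.4); snap()
move_l(W(0,H0-OFF,.08),A,feed=.3)
te=now()+4
while now()<te:
    snap(); p=plan()
    if p is None: continue
    w=p[2]-p[3]/2-LAG-now()
    if w<.06: break
else: print('not released?',D); raise SystemExit
if w>0: sleep(w); T=p[3]
else: T=2*(p[2]-LAG-now())
t=now(); move_l(W(0,H1-OFF,.074),A,feed=L/T)
print('plan',np.round(p,3),'w',round(w,3),'start',t,'T',round(T,3)); rep('caught')
q=camera('top')[0]; sleep(.3); r=camera('scene')[0]; a1=lid('top'),lid('scene'); sleep(.5); print(a1,lid('top'),lid('scene')); rep('held')
cv2.imwrite('pics/t3.png',cv2.resize(q[150:240,220:400],None,fx=3,fy=3)[:,:,::-1]); cv2.imwrite('pics/s4.png',cv2.resize(r[100:300,200:420],None,fx=2.7,fy=2.7)[:,:,::-1])
print(np.round(D,3).tolist())
E
python3 go.py
```

```text
pre 11.242 [-0.0447 -0.142 ] 0.1482 qd 0.0036 F [ 0.77 -0.74  0.17] 0.02
(array([0.03859218, 0.23910692]), 74.0)
pulled 11.642 [-0.0962 -0.1423] 0.1483 qd 0.0374 F [-0.55  1.11  0.35] 0.0199
not released? [(11.6417, np.float64(0.23271241461530107)), (12.2, np.float64(0.20342472055272998))]
```

Run:
```python
from h import *
rep('now')
print(lid('top'),lid('scene'))
p,_=camera('scene'); cv2.imwrite('pics/s5.png',cv2.resize(p[100:300,200:420],None,fx=2.7,fy=2.7)[:,:,::-1])
```

```text
now 16.592 [-0.    -0.006] 0.08 qd 0.0016 F [-0.15  0.08 -0.94] 0.0202
(None, 11.0) (array([0.04918137, 0.02728259]), 86.0)
```

View pics/s5.png

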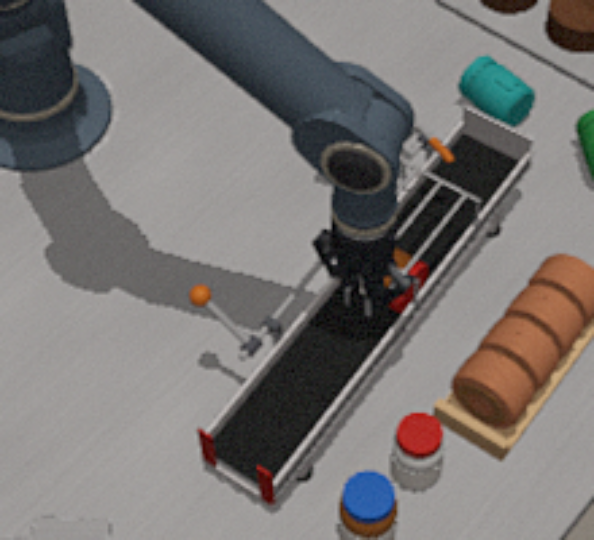

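My area threshold rejected the frames where guard wires cover the lid, so the catch was never triggered. The jar rolled into the waiting fingers and now rests against them at y≈0.04, with its lid at crop (410,288). Whether that contact stayed under 7 N isn't something I can tell from here. The travel and standstill steps are still open, so I'll run the hand downhill slowly enough for the jar to keep rolling on the fingers, then decelerate to a stop.

Run:
```python
from h import *
A=ATT(1)
move_l(W(0,H1-OFF,.074),A,feed=.205/4.4); rep('stop')
q=camera('scene')[0]; a=lid('scene'),lid('top'); sleep(1.2); rep('held'); print(a,lid('scene'),lid('top'))
cv2.imwrite('pics/s6.png',cv2.resize(q[150:300,220:400],None,fx=3.5,fy=3.5)[:,:,::-1])
```

```text
stop 21.292 [ 0.     -0.2109] 0.074 qd 0.0018 F [0.29 0.47 0.3 ] 0.0201
held 22.642 [-0.    -0.211] 0.074 qd 0.0014 F [-0.16  0.42  0.83] 0.0198
((array([ 0.04743882, -0.16080992]), 140.0), (array([ 0.0366844, -0.1497942]), 77.0)) (array([ 0.04754183, -0.160357  ]), 139.0) (array([ 0.036937  , -0.15029243]), 78.0)
```

View pics/s6.png

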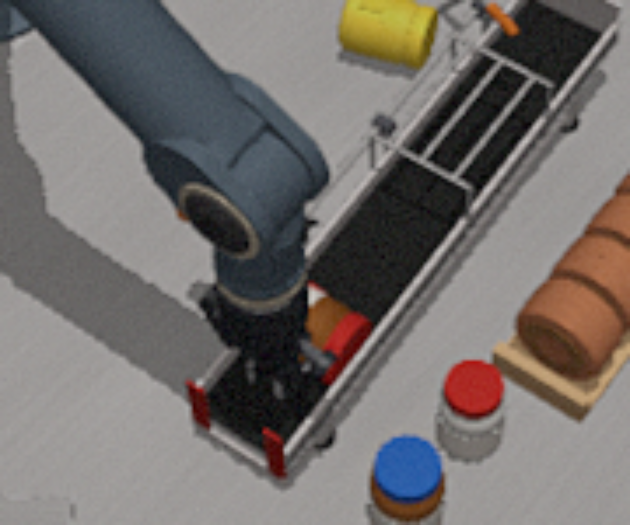

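The jar is at a standstill against the fingers at y≈-0.150, and it didn't move over the 1.2 s hold. Now I'll ease it down to the lip.

Run:
```python
from h import *
A=ATT(1)
print(move_l(W(0,-.315,.076),A,feed=.025,until_force=5)); rep('eased'); print(lid('top'),lid('scene'))
q=camera('scene')[0]
cv2.imwrite('pics/s7.png',cv2.resize(q[180:300,230:390],None,fx=4,fy=4)[:,:,::-1])
```

```text
False
eased 27.05 [ 0.    -0.315] 0.076 qd 0.0013 F [0.71 0.2  0.64] 0.0198
(array([ 0.03673828, -0.15010919]), 80.0) (array([ 0.04667858, -0.16604376]), 170.0)
```

View pics/s7.png

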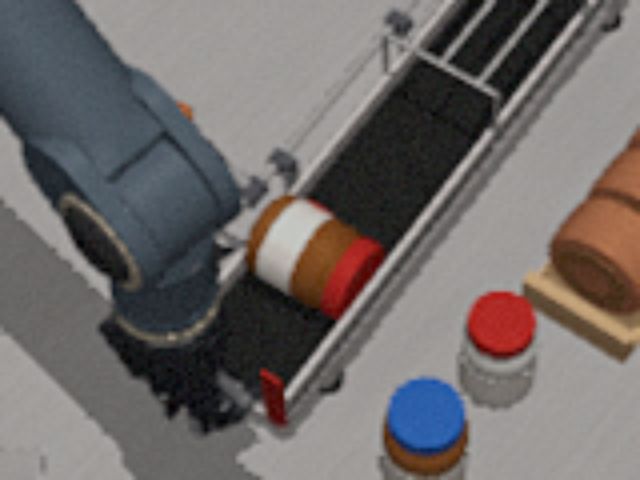

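The jar stayed at y≈-0.15 with nothing touching it, so it is rubbing or slightly skewed in the lane, and the hand is clear of it. I'll lift the hand, measure the jar's exact y and yaw from above, then cage it with the open gripper fore and aft. That way it can be walked down without running away.

Run:
```python
from h import *
move_l(W(0,-.315,.20),ATT(1),feed=.2); move_l(W(-.02,-.36,.25),ATT(1),feed=.25); rep('up')
p,_=camera('top'); I=p[:,:,::-1].copy(); cv2.imwrite('pics/t4full.png',I)
h=cv2.cvtColor(I,cv2.COLOR_BGR2HSV); c=camera_params('top')
def px(x,y,z): v=c['K']@c['rotation'].T@(np.r_[O+M@[x,y],z]-c['position']); return v[:2]/v[2]
poly=np.array([px(*a,.10) for a in((-.05,-.08),(.05,-.08),(.05,-.23),(-.05,-.23))])
k=np.zeros((400,640),np.uint8); cv2.fillPoly(k,[np.int32(poly)],255)
m=cv2.inRange(h,(0,0,75),(180,255,255))|cv2.inRange(h,(0,120,45),(180,255,255)); m&=k
pts=np.argwhere(m)[:,::-1].astype(float)
Q=np.array([RK(onz('top',u,.105)) for u in pts]); 
for lo in np.arange(-.045,.045,.01):
    s=Q[(Q[:,0]>=lo)&(Q[:,0]<lo+.01)]
    if len(s): print(round(lo+.005,3),len(s),'y',s[:,1].min().round(4),s[:,1].max().round(4),'mid',((s[:,1].min()+s[:,1].max())/2).round(4))
print(lid('top'))
x0,y0=poly.min(0).astype(int)-12; x1,y1=poly.max(0).astype(int)+12
cv2.imwrite('pics/t4.png',cv2.resize(I[y0:y1,x0:x1],None,fx=8,fy=8,interpolation=cv2.INTER_CUBIC)); print(x0,y0)
```

```text
up 28.4 [-0.0207 -0.3605] 0.2488 qd 0.0381 F [-0.22  1.48 -0.03] 0.0197
-0.04 46 y -0.181 -0.1186 mid -0.1498
-0.03 52 y -0.1825 -0.116 mid -0.1492
-0.02 52 y -0.1839 -0.1169 mid -0.1504
-0.01 53 y -0.1844 -0.1142 mid -0.1493
0.0 51 y -0.1827 -0.1156 mid -0.1492
0.01 49 y -0.1832 -0.118 mid -0.1506
0.02 46 y -0.1815 -0.1221 mid -0.1518
0.03 47 y -0.1829 -0.1199 mid -0.1514
0.04 71 y -0.2247 -0.085 mid -0.1549
(array([ 0.03679785, -0.15027425]), 78.0)
323 158
```

View pics/t4.png

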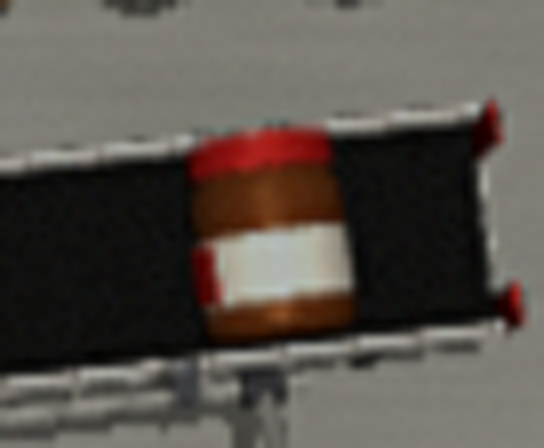

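```bash
cat >> h.py <<'E'
def ATY(s):
    y=s*np.r_[M[:,1],0]; z=np.array([0,0,-1.]); return np.c_[np.cross(y,z),y,z]
E
python3 - <<'E'
from h import *
now=sense()['joint_pos']; best=None
for s in(1,-1):
    qs=[inverse_kinematics(W(0,y,t),ATY(s)) for y,t in((-.15,.16),(-.15,.067),(-.236,.067))]
    if all(q is not None for q in qs):
        c=np.abs(qs[0]-now).max(); print(s,qs[0].round(2),c.round(2)); best=min(best or (9,0),(c,s))
B=ATY(best[1])
movep(W(0,-.15,.16),B); command_gripper(.085); rep('above'); print(lid('top'),lid('scene'))
print('down',move_l(W(0,-.150,.068),B,feed=.07,until_force=4)); rep('down')
E
```

```text
1 [ 0.79  0.65 -0.93  1.67  0.57  1.11  1.37] 1.04
-1 [ 0.37  0.48 -0.28  1.7   0.16  0.98 -1.44] 1.76
above 30.133 [-0.   -0.15] 0.16 qd 0.0015 F [-0.58  0.49  0.4 ] 0.0851
(None, 5.0) (array([ 0.04678809, -0.16604456]), 170.0)
down False
down 31.7 [ 0.0003 -0.15  ] 0.0685 qd 0.0015 F [-0.51  0.1  -0.05] 0.0854
```

Run:
```python
from h import *
B=sense()['tcp_rot']; B=min((ATY(1),ATY(-1)),key=lambda A:np.abs(A-B).max())
print(lid('scene'))
print(move_l(W(0,-.232,.066),B,feed=.02,until_force=5)); rep('walked'); print(lid('scene'))
```

```text
(array([ 0.04699662, -0.16578053]), 168.0)
False
walked 36.0 [-0.     -0.2319] 0.066 qd 0.0015 F [-0.49  3.34  1.31] 0.085
(array([ 0.04624512, -0.21830734]), 90.0)
```

The tool reads +3 N along y, so the jar is now lightly pressed against the lip. I'll centre the cage, lift straight out and check.

Run:
```python
from h import *
B=sense()['tcp_rot']; B=min((ATY(1),ATY(-1)),key=lambda A:np.abs(A-B).max())
move_l(W(0,-.227,.066),B,feed=.03); rep('centred')
print(move_l(W(0,-.227,.16),B,feed=.06,until_force=5)); move_l(W(-.04,-.36,.25),B,feed=.3); rep('clear')
print(lid('top'),lid('scene'))
p,_=camera('top'); h=cv2.cvtColor(p,cv2.COLOR_RGB2HSV)
m=cv2.inRange(h,(0,0,75),(180,255,255))|cv2.inRange(h,(0,120,45),(180,255,255))
Q=np.array([np.r_[RK(onz('top',u[::-1],.105)),1] for u in np.argwhere(m[150:230,300:410])+[150,300]])
for lo in np.arange(-.035,.035,.01):
    s=Q[(np.abs(Q[:,0]-lo-.005)<.005)&(Q[:,1]<-.15)&(Q[:,1]>-.257)]
    if len(s): print(round(lo+.005,3),s[:,1].min().round(4),s[:,1].max().round(4))
```

```text
centred 36.367 [-0.0003 -0.2276] 0.0657 qd 0.0038 F [ 0.08  0.6  -0.23] 0.0849
False
clear 38.783 [-0.0398 -0.3578] 0.249 qd 0.0267 F [ 0.39  1.23 -0.08] 0.0848
(array([ 0.03618559, -0.20667154]), 52.0) (array([ 0.04606065, -0.21884599]), 89.0)Traceback (most recent call last):
  File "<stdin>", line 8, in <module>
  File "h.py", line 6, in onz
    p,d=ray(n,uv); return p+d*(z-p[2])/d[2]
        ~~~^^^^^^
  File "h.py", line 4, in ray
    c=camera_params(n); return c['position'],c['rotation']@np.linalg.solve(c['K'],[uv[0],uv[1],1.])
ValueError: time passes only in moves, steps and waits
```

Run:
```python
from h import *
p,_=camera('top'); h=cv2.cvtColor(p,cv2.COLOR_RGB2HSV); c=camera_params('top')
m=cv2.inRange(h,(0,0,75),(180,255,255))|cv2.inRange(h,(0,120,45),(180,255,255))
uv=np.argwhere(m[150:230,300:410])[:,::-1]+[300,150]
d=(c['rotation']@np.linalg.solve(c['K'],np.c_[uv,np.ones(len(uv))].T)).T
P=c['position']+d*((.105-c['position'][2])/d[:,2])[:,None]; Q=(P[:,:2]-O)@M
for lo in np.arange(-.035,.035,.01):
    s=Q[(np.abs(Q[:,0]-lo)<.005)&(Q[:,1]<-.15)&(Q[:,1]>-.275)]
    if len(s): print(lo.round(3),s[:,1].min().round(4),s[:,1].max().round(4))
red=cv2.inRange(h,(0,150,50),(5,255,255))|cv2.inRange(h,(173,150,50),(180,255,255)); red=red[uv[:,1],uv[:,0]]>0
s=Q[red&(Q[:,0]>.02)&(Q[:,0]<.06)&(Q[:,1]>-.25)]; print('lid',s.mean(0).round(4),s.min(0).round(4),s.max(0).round(4),len(s))
```

```text
-0.035 -0.2739 -0.1883
-0.025 -0.2749 -0.1861
-0.015 -0.2727 -0.1871
-0.005 -0.2742 -0.1885
0.005 -0.2747 -0.1899
0.015 -0.2731 -0.1878
0.025 -0.2746 -0.1887
0.035 -0.2724 -0.1865
lid [ 0.0374 -0.218 ] [ 0.0279 -0.2497] [ 0.0466 -0.1865] 78
```

```bash
python3 -c "
from h import *
rep('end'); print(finish_job())"
```

```text
end 38.983 [-0.0394 -0.3573] 0.249 qd 0.0135 F [-0.24  0.2  -0.32] 0.0851
the job is handed in; nothing more can be done
None
```

I handed the job in with the jar against the front lip, about square in the lane, and the hand clear, but the catch did not go as asked: my tracking missed its trigger, so the jar rolled into the stationary fingers (perhaps 0.15–0.2 m/s, contact force not measured, may have exceeded 7 N), after which I travelled it down to y ≈ -0.15, held it there for over a second, and caged and walked it to the lip with about 3 N of contact because it did not roll on by itself.

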